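# Sweep the power bar off and put its switch cover on

### The arm

A 7-joint arm with a two-finger parallel gripper is mounted at the origin on the work surface. World frame = base frame: x ahead of the robot, y to its left, z up, the work surface at z = 0. Lengths are in m, angles in rad, forces in N, time in s.
With the tool pointing down it reaches from about 0.4 to 0.875 m from the base axis. Payload 19.3 kg.
Tool frame: the origin (TCP) lies midway between the tips of the shut fingers; the grasp point (between the pads) lies 19 mm behind it; z points along the fingers, y is the line along which they close (so a half turn about z gives the same grasp; the last joint's range is limited). The gripper opens to 85 mm and grips with 20 to 120 N. Pads are 22 mm wide; open, the fingers measure 114 mm over their backs; the gripper's body (76 mm by 85 mm) begins 54 mm behind the grasp point. The pads swing forward as they close: fully open they stand 13 mm farther back than shut.
Start: joints at [1.266, 0.521, -0.036, 1.599, 0.021, 1.021, -0.113], TCP at [0.145, -0.608, 0.231] pointing down, gripper open.
Joint ranges: [-2.91, 2.91], [-0.3, 2.13], [-1.5, 1.42], [0.17, 2.43], [-1.26, 4.41], [0.16, 1.93], [-2.52, 2.52]. Speed limits (rad/s): [1.89, 1.89, 2.39, 2.39, 3.01, 3.01, 3.01].

### API

Orientations are given as [roll, pitch, yaw] about the fixed x, y, z axes, in that order (R = Rz(yaw) Ry(pitch) Rx(roll)).
In Python, from workcell import bot gives the robot as it stands.
- The arm moves only by the tool move_arm, never from a script. Its argument "series" is a list of rows, each a list of 3 entries, a list of its own where there are three numbers: the shift along the tool's x, y, z in cm, then the turn, a rotation vector about the tool's x, y, z in rad, then the opening in per cent of the stroke, from 0 (shut) to 100 (fully open). A call has 1 to 20 rows; each row is the pose to reach, as a shift and turn from the pose commanded when the call began, along the tool's axes at that moment; what a row does not reach only later rows make up. A row lasts 1/12 s, in which the tool goes at most 41.7 mm and 7.16 degrees, less where a joint would pass 70% of its speed; a pose out of reach is approached as far as the arm can. A call with a gripper value outside its range is refused whole. The fingers move at their own pace and stop on an object; "squeeze" is the grip in N (left out, the last holds). Time passes only in rows, so rows that repeat a pose let the fingers close. It gives the time, the measured TCP pose, the force, the opening and the grip force at its end, in the units of the state.
- bot.observe(): the state, without advancing time (a new reading comes with each control period).
- bot.grab_frame(name): name is "scene" or "top" or "wrist"; returns (picture, depth): 480x640x3 uint8, red, green, blue; 480x640 float32, m along the optical axis (not along the pixel's ray), 0 where there is no reading.
- bot.camera_params(name): a dict with "fovy" (degrees; the focal length in pixels is half the picture's height over the tangent of half this angle, whatever the lens; pixels are square), "cx", "cy" (the principal point, pixels), "dist_coeffs" ([k1, k2, p1, p2, k3] as OpenCV has them; the pictures are not rectified), "R" (3x3) and "t" (3): a world point X has camera coordinates R X + t; the wrist camera has in their place "tool_from_camera" (4x4, takes a point from camera to tool coordinates, whose origin is the TCP and whose axes are the flange's). Camera axes: x right, y down, z forward; pixel columns grow to the right and rows downward; lengths in m; the calibration is good to about 2 mm. A picture is of the moment at which its call begins: read the wrist's pose just before it. camera_params takes no time and is no camera call.
- bot.job_done(): hands the job in; it is judged then, once.
Trained networks look in the newest picture that a camera, given by its name, has taken for a name from the list of things; names that differ only in an ending like _2 or _b are one class to them, and where a whole thing is asked for, a point or a joint stands for the part that bears it (a point fixed in the world has none). Each returns a list of dicts, best first, with "conf" (0 to 1); they miss things now and then, are a little off and sometimes report something else, mostly with a low value. They report only what shows in the picture. A call takes as long as a camera call. They do not tell look-alikes from the thing itself.
- bot.find_in(camera, thing): "bbox" ([left, top, right, bottom] in pixels, round what is visible of it).
- bot.trace(camera, thing): "mask" (480x640 bool, what is visible of it) and "bbox" ([left, top, right, bottom] in pixels, round what is visible of it).
The state is a dict: "clock": time; "qpos": joint angles; "qd": joint speeds; "joint_efforts": joint torques, N m; "position": TCP position; "tool_rot": TCP orientation; "force": force on the tool from outside, world axes, zero at the start; "moment": the same for the moment, N m; "grip_width": finger opening in m; "finger_force": force on a finger pad.
Only numpy, scipy, OpenCV 4.12 (cv2) and the standard library are available. Lean on these libraries where they do the work, as an engineer would, in place of code of your own. Each camera call takes 0.05 s, during which the arm holds its last target. There are 200 camera calls.

### The job

Make the power bar safe for the night by switching all five of its rocker switches off, sweeping a finger along the row in one drag, without lifting away from the row while some are off and others still on. Then turn the box-shaped plastic switch cover, which lies upside down on the table, the right way up and lower it over the switches until its rim rests flat on the bar's housing, letting go only once it is down. Leave the other things on the table where they stand.

Things in the scene. Friction and masses are not known exactly. Their poses are not given: they have to be found in the camera images.
- bar: Power bar, fixed to the table left or right of the cover: aluminium housing, black end caps, 86 (x) by 234 (y) mm, flat top 45 mm above the table (3 mm high ears at both ends). Origin: centre of its underside, on the table. y runs along the switch row, x to its rear (sockets); front (-x) faces the robot, yaw up to 0.3 rad. On top a black plinth, 40 by 133 mm, top at 55 mm, bare deck around it.
- row_mid (a point): Centre of the switch row, on the valley line of the rockers, 59 mm above the table; axes as the bar's. Five rockers at y = -50, -25, 0, 25, 50 mm, each 23 mm along the row and reaching 17 mm to the front (-x) and 17 mm to the rear of the valley line.
- rocker1 (a joint): Rocker switch at row y = -50 mm: a V-shaped see-saw tipping about the row's own line. 0 = on: front (-x) half slopes up, front edge 7 mm above the valley line, rear half level. 0.44 rad = off: front half pressed level with the valley line, rear half up. Snaps over past about 0.12 (front edge then 5 mm up), 1 to 2 N. Off means above 0.34. Starts on.
- rocker2 (a joint): As rocker1, at row y = -25 mm; 0 on, 0.44 off. Each half has a ridge with flanks falling 31 degrees to both sides along the row, so a fingertip slid along the front halves in either direction rides up the flank and presses the rocker over.
- rocker3 (a joint): As rocker1, at row y = 0; 0 on, 0.44 off. The sliding fingertip's underside should be 1.5 to 4.5 mm above the valley line, best 3 (lower jams, higher does not snap them) and keep to the front of the valley line, clear of the rear halves that come up.
- rocker4 (a joint): As rocker1, at row y = 25 mm; 0 on, 0.44 off.
- rocker5 (a joint): As rocker1, at row y = 50 mm; 0 on, 0.44 off.
- cover: Switch cover, loose, 0.1 to 0.16 kg: white rigid box with one open side, 54 (x) by 147 (y) by 42 (z) mm outside, walls 3 mm, ribbed long sides. Origin: centre of the closed face's outside; z points to the open side. Starts upside down: closed face on the table, open side (z) up, yaw up to 0.5 rad. Stands steadily on either 54 by 42 mm end, where it can be set down and taken again.
- cover_mid (a point): Middle of the cover's box, 21 mm from its closed face; axes as the cover's. Fitted, the cover is open side (z) down over the plinth, 4 mm play all round, either end either way, its rim on the housing top: this point over row_mid, 66 mm above the table, the closed face at 87 mm.
- mold: Bystander: hard silicone star mold lying flat, dark grey, 110 mm across, 18 mm high. Origin: centre of its underside.
- tray: Bystander: small lime plastic tray with four crayons, 110 by 150 mm, 20 mm high. Origin: centre of its underside.
- tin: Bystander: round aluminium pencil tin, 74 mm wide, 100 mm high, pencils up to 176 mm. Origin: centre of its underside.
- pot: Bystander: terracotta-coloured ceramic pot with a succulent, 120 mm wide, 105 mm high (plant to about 135 mm). Origin: centre of its underside.
- mug: Bystander: white mug, 80 mm wide, 92 mm high, handle on its +y side. Origin: centre of its underside.
- rack: Fixed: clear acrylic rack with six upright slots, 110 mm (x) by 217 mm (y), 106 mm high, with a tablet, a notebook and a phone standing in it up to 156 mm. Origin: centre of its underside.
Mind the look-alikes: they are no part of the job. Of the things that look like the cover, take the one that is farthest from the robot's base at the start.

How it is judged:
By the outcome, as a careful person would: the job done as asked, in the order asked, and still so for the second after the job is handed in, with the robot touching nothing.
It also fails if it takes over 64 s, if anything falls off the work surface, if the arm or the gripper's body presses on something with over 40 N, if the wrist force passes 120 N, or if a joint passes its speed limit or range.

## Working session

There is one attempt and no reset: what is moved stays moved. The work goes in short steps, Python scripts to look and compute and a tool call to move; the robot and the scene stay as the last step left them, time stands still between calls to the robot, and variables do not carry over. Pictures are saved under pics/ and viewed, at most 10 in all, crops included, and the job is handed in when it is done.

Besides the shell and the picture viewer there is one more tool, called as a command line: name --argument value ..., lists and objects as JSON in quotes. move_arm: Moves the arm, as the interface text tells. Its arguments: {"type":"object","properties":{"series":{"type":"array"},"squeeze":{"type":"number"}},"required":["series"]}

```bash
mkdir -p pics; ls
cat > h.py <<'E'
import numpy as np, cv2
from workcell import bot
from scipy.spatial.transform import Rotation as Ro
def K(p):
    f=240/np.tan(np.radians(p["fovy"])/2); return np.array([[f,0,p["cx"]],[0,f,p["cy"]],[0,0,1.]])
def pose(s=None):
    s=s or bot.observe(); T=np.eye(4); r=np.array(s["tool_rot"])
    T[:3,:3]=Ro.from_euler('xyz',r).as_matrix() if r.size==3 else r; T[:3,3]=s["position"]; return T
def cloud(name, save=None):
    """picture and 480x640x3 world points"""
    T=pose(); im,d=bot.grab_frame(name); p=bot.camera_params(name)
    if save: cv2.imwrite(f"pics/{save}.png",im[:,:,::-1])
    v,u=np.mgrid[:480,:640]; q=np.stack([u,v],-1).reshape(-1,1,2).astype(np.float64)
    n=cv2.undistortPoints(q,K(p),np.array(p["dist_coeffs"],float)).reshape(480,640,2)
    X=np.dstack([n*d[...,None],d]).astype(float)
    if name=="wrist": M=T@np.array(p["tool_from_camera"])
    else:
        M=np.eye(4); R=np.array(p["R"]); M[:3,:3]=R.T; M[:3,3]=-R.T@np.array(p["t"]).ravel()
    W=X@M[:3,:3].T+M[:3,3]; W[d==0]=np.nan
    return im,W
E
python3 - <<'E'
from h import *
s=bot.observe(); print(s)
for c in("top","scene"):
    im,W=cloud(c,c); np.save(c+".npy",W)
    for t in("cover","bar","mold","tray","tin","pot","mug","rack"):
        for r in bot.trace(c,t)[:4]:
            P=W[r["mask"]]; P=P[~np.isnan(P[:,0])]
            if len(P): print(c,t,round(r["conf"],2),np.round(r["bbox"]),np.round(np.median(P,0),3),np.round(np.percentile(P,[2,98],axis=0),3).tolist())
E
```

```text
pics
{'clock': 0.0, 'qpos': array([ 1.26578743,  0.52202505, -0.03632319,  1.60000208,  0.02120881,
        1.0210624 , -0.11281449]), 'qd': array([-4.16769726e-04, -2.01416830e-03,  1.04899219e-03, -5.82795985e-04,
       -1.59122082e-07, -1.77497170e-04,  2.62705866e-03]), 'joint_efforts': array([-3.35135583e-04, -9.27121997e+01,  1.97981916e+00, -3.69929123e+01,
        1.77342421e-02,  8.25119350e-03,  6.21912045e-05]), 'position': array([ 0.14529533, -0.60754176,  0.23072102]), 'tool_rot': array([-3.14048448e+00,  8.75238295e-05,  2.34785323e-01]), 'force': array([-0.39441889, -0.72938627,  0.31364146]), 'moment': array([-0.03838337,  0.01832444, -0.00322062]), 'finger_force': 0.0, 'grip_width': 0.08571560845464228}
top cover 0.97 [358. 194. 433. 230.] [ 0.568 -0.208  0.005] [[0.53, -0.277, -0.002], [0.598, -0.133, 0.044]]
top cover 0.26 [435. 306. 490. 344.] [ 0.316 -0.353  0.038] [[0.278, -0.381, 0.001], [0.353, -0.291, 0.094]]
top cover 0.16 [187. 218. 200. 235.] [0.521 0.231 0.058] [[0.508, 0.223, 0.05], [0.543, 0.246, 0.067]]
top bar 0.84 [145. 202. 269. 265.] [0.515 0.202 
[... 1444 characters left out ...]
 [0.397 0.005 0.007] [[0.356, -0.041, -0.001], [0.445, 0.052, 0.02]]
scene tray 0.64 [437. 259. 513. 324.] [0.332 0.317 0.005] [[0.273, 0.243, -0.001], [0.394, 0.388, 0.021]]
scene tray 0.54 [343. 366. 405. 432.] [0.72  0.284 0.094] [[0.664, 0.229, 0.04], [0.773, 0.335, 0.124]]
scene tin 0.76 [251. 302. 293. 363.] [0.736 0.032 0.067] [[0.699, -0.001, 0.0], [0.771, 0.07, 0.16]]
scene pot 0.61 [343. 365. 402. 435.] [0.72  0.284 0.094] [[0.663, 0.229, 0.015], [0.773, 0.337, 0.124]]
scene mug 0.92 [258. 126. 293. 172.] [ 0.32  -0.337  0.059] [[0.274, -0.383, 0.0], [0.356, -0.288, 0.094]]
scene rack 0.56 [128. 208. 238. 310.] [ 0.746 -0.218  0.092] [[0.673, -0.336, 0.004], [0.799, -0.128, 0.154]]
```

Run:
```python
from h import *
im=cv2.imread("pics/top.png"); cv2.imwrite("pics/crop1.png",cv2.resize(im[90:360,110:510],(800,540),interpolation=cv2.INTER_CUBIC))
W=np.load("top.npy")
def rect(lo,hi,zl,zh,n):
    m=(W[...,0]>lo[0])&(W[...,0]<hi[0])&(W[...,1]>lo[1])&(W[...,1]<hi[1])&(W[...,2]>zl)&(W[...,2]<zh)
    P=W[m]; r=cv2.minAreaRect((P[:,:2]*1000).astype(np.float32)); print(n,len(P),r,np.round(np.median(P,0),4))
rect((.5,-.3),(.63,-.1),.035,.06,"far cover"); rect((.3,-.26),(.48,-.07),.03,.06,"near cover")
rect((.4,.06),(.62,.36),.035,.08,"bar"); rect((.4,.06),(.62,.36),.0525,.08,"plinth+rockers"); rect((.4,.06),(.62,.36),.04,.05,"deck")
```

```text
far cover 327 ((564.4161376953125, -204.88365173339844), (147.3673095703125, 55.23687744140625), 80.99964141845703) [ 0.566  -0.2077  0.041 ]
near cover 308 ((382.6473693847656, -164.06651306152344), (54.380409240722656, 147.61163330078125), 34.23411178588867) [ 0.3849 -0.1681  0.0414]
bar 4198 ((520.8321533203125, 207.7196044921875), (234.83343505859375, 87.10601806640625), 75.3320083618164) [0.5183 0.2059 0.0456]
plinth+rockers 1008 ((527.576416015625, 205.90164184570312), (131.86587524414062, 56.18311309814453), 76.01461029052734) [0.5187 0.2066 0.057 ]
deck 2929 ((520.417724609375, 207.8262939453125), (234.7849884033203, 85.97998046875), 75.29090881347656) [0.5169 0.2054 0.0446]
```

View pics/crop1.png

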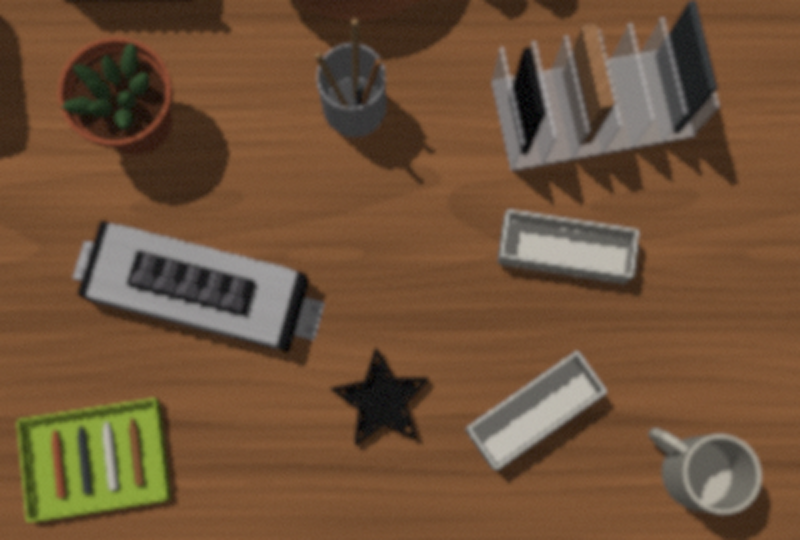

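Two things look like the cover. One is at crop (568,247), which is about world (0.564,-0.205), 0.60 m from the base. The other is at crop (537,410), about (0.383,-0.164), 0.42 m away. The first is farther, so I take that one. Both measure 147x54 mm with the rim at about 42 mm, so the sizes fit. The bar is centred near crop (192,285), about world (0.521,0.208), yaw -0.257.

```bash
cat >> h.py <<'E'
def rpy(r,p,y): return Ro.from_euler('xyz',[r,p,y]).as_matrix()
def go(pos,R,T0=None):
    """print shift (cm) and turn in tool axes from commanded/measured pose T0"""
    T0=pose() if T0 is None else T0
    s=T0[:3,:3].T@(np.array(pos)-T0[:3,3])*100; w=Ro.from_matrix(T0[:3,:3].T@R).as_rotvec()
    print(np.round(s,2).tolist(),np.round(w,3).tolist(),"rows",round(max(np.linalg.norm(s)/4.17,np.degrees(np.linalg.norm(w))/7.16),1))
E
python3 - <<'E'
from h import *
print(np.round(bot.camera_params("wrist")["tool_from_camera"],3),bot.camera_params("wrist")["fovy"])
R=rpy(np.pi,0,-.257)
go([.45,-.30,.25],R);go([.50,.0,.25],R);go([.46,.20,.27],R)
E
```

```text
[[ 0.    -0.948 -0.318  0.081]
 [ 1.     0.001 -0.001 -0.   ]
 [ 0.001 -0.318  0.948 -0.143]
 [ 0.     0.     0.     1.   ]] 70.56176472025835
[36.79, -22.85, -1.87] [0.0, 0.0, 0.492] rows 10.4
[48.63, -50.87, -1.87] [0.0, 0.0, 0.492] rows 16.9
[49.39, -71.25, -3.87] [0.0, 0.0, 0.492] rows 20.8
```

move_arm --series '[[[9, -6, -1.9], [0, 0, 0.12], 0], [[18, -11, -1.9], [0, 0, 0.24], 0], [[27, -17, -1.9], [0, 0, 0.36], 0], [[36.8, -22.9, -1.9], [0, 0, 0.49], 0], [[36.8, -22.9, -1.9], [0, 0, 0.49], 0], [[36.8, -22.9, -1.9], [0, 0, 0.49], 0], [[36.8, -22.9, -1.9], [0, 0, 0.49], 0], [[36.8, -22.9, -1.9], [0, 0, 0.49], 0], [[36.8, -22.9, -1.9], [0, 0, 0.49], 0], [[36.8, -22.9, -1.9], [0, 0, 0.49], 0], [[36.8, -22.9, -1.9], [0, 0, 0.49], 0], [[48.6, -50.9, -1.9], [0, 0, 0.49], 0], [[48.6, -50.9, -1.9], [0, 0, 0.49], 0], [[48.6, -50.9, -1.9], [0, 0, 0.49], 0], [[48.6, -50.9, -1.9], [0, 0, 0.49], 0], [[48.6, -50.9, -1.9], [0, 0, 0.49], 0], [[48.6, -50.9, -1.9], [0, 0, 0.49], 0], [[48.6, -50.9, -1.9], [0, 0, 0.49], 0], [[48.6, -50.9, -1.9], [0, 0, 0.49], 0], [[48.6, -50.9, -1.9], [0, 0, 0.49], 0]]' --squeeze 40

```text
clock: 2.57
position: [0.5, 0.0043, 0.2504]
tool_rot: [-3.14, -0.0, -0.25]
force: [-0.0, -0.5, -0.6]
grip_width: 0.0001
finger_force: 0.0
```

Run:
```python
from h import *
s=bot.observe(); print(s["clock"],s["qpos"].round(3),s["position"].round(4),s["tool_rot"].round(3),s["grip_width"])
go([.55,.195,.25],rpy(np.pi,0,-.257))
```

```text
2.5667 [ 0.019  0.305 -0.181  1.894  0.065  0.948 -2.013] [0.5    0.0043 0.2504] [-3.14 -0.   -0.25] 5.662638857767717e-05
[0.13, -19.71, 0.07] [-0.001, -0.0, 0.007] rows 4.7
```

move_arm --series '[[[0.1, -4, 0], [0, 0, 0], 0], [[0.1, -8, 0], [0, 0, 0], 0], [[0.1, -12, 0], [0, 0, 0], 0], [[0.1, -16, 0], [0, 0, 0], 0], [[0.1, -19.7, 0], [0, 0, 0], 0], [[0.1, -19.7, 0], [0, 0, 0], 0], [[0.1, -19.7, 0], [0, 0, 0], 0]]'

```text
clock: 3.15
position: [0.5503, 0.1918, 0.2498]
tool_rot: [3.142, 0.001, -0.253]
force: [-0.4, -0.8, 0.2]
grip_width: -0.0001
finger_force: 0.0
```

Run:
```python
from h import *
s=bot.observe(); print(s["clock"],s["qpos"].round(3),s["position"].round(4),s["tool_rot"].round(3))
im,W=cloud("wrist","w1"); np.save("w1.npy",W)
m=(W[...,0]>.4)&(W[...,0]<.62)&(W[...,1]>.06)&(W[...,1]<.36)
P=W[m]
for lo,hi,n in((.041,.0475,"deck"),(.0515,.075,"plinth"),(.0625,.08,"raised")):
    Q=P[(P[:,2]>lo)&(P[:,2]<hi)]; r=cv2.minAreaRect((Q[:,:2]*1000).astype(np.float32)); print(n,len(Q),r,np.round(np.median(Q,0),4))
# bar frame profile
for yaw in (-.257,):
    c,sn=np.cos(yaw),np.sin(yaw); L=(P[:,:2]-[.5208,.2077])@np.array([[c,-sn],[sn,c]])
    for x in range(-50,51,4):
        k=(abs(L[:,0]*1000-x)<2)&(abs(L[:,1])<.06); print(x,np.round(np.nanpercentile(P[k,2]*1000,[10,50,90]),1) if k.sum()>5 else None, end=' ')
```

```text
3.15 [-0.274  0.442 -0.227  1.685  0.112  1.027 -2.361] [0.5503 0.1918 0.2498] [ 3.142e+00  1.000e-03 -2.530e-01]
deck 11232 ((519.6585083007812, 208.8641357421875), (234.75048828125, 85.51104736328125), 75.34980773925781) [0.5271 0.2072 0.0453]
plinth 4554 ((519.3514404296875, 209.47650146484375), (133.1802215576172, 39.60328674316406), 75.27642822265625) [0.5205 0.2083 0.0566]
raised 326 ((508.7407531738281, 211.5749969482422), (114.2852783203125, 12.187929153442383), 74.98281860351562) [0.5076 0.213  0.0639]
-50 None -46 None -42 [44.5 45.3 46.2] -38 [44.4 45.4 46.5] -34 [44.6 45.4 46.2] -30 [44.4 45.5 46.4] -26 [44.7 45.6 46.4] -22 [54.8 58.5 60. ] -18 [58.2 61.8 64.9] -14 [57.5 61.1 64.5] -10 [55.9 59.3 62.6] -6 [55.  57.6 60.7] -2 [54.6 56.  59.1] 2 [54.8 56.1 58.8] 6 [54.7 56.2 58.5] 10 [54.7 56.1 58.7] 14 [54.7 55.8 58.5] 18 [44.9 48.9 54.8] 22 [ 45.  308.6 324.1] 26 [ 46.4 309.2 324.3] 30 [ 45.3 307.1 326.5] 34 [ 45.3 307.6 328.4] 38 [258.1 317.3 336.8] 42 [274.5 325.9 339.1] 46 [297.8 320.6 338.2] 50 [318.3 333.  344.6]
```

View pics/w1.png

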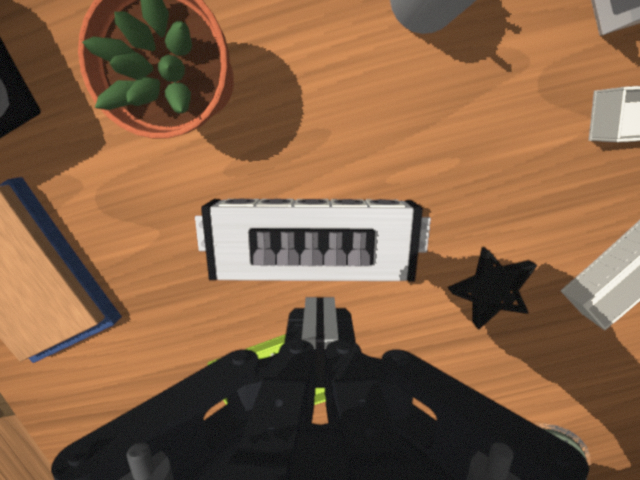

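The wrist picture shows the bar spanning (205..420, 200..280) and the rocker row (250..375, 230..266), with the raised halves towards the robot. Row_mid is about (0.5197, 0.2085) and the deck reads 45 mm, so it fits. I'll half-turn the tool away from joint 7's limit while going to the start of the sweep.

```bash
cat >> h.py <<'E'
YB=-.2565; ex=np.array([np.cos(YB),np.sin(YB),0]); ey=np.array([-np.sin(YB),np.cos(YB),0]); RM=np.array([.5197,.2085,0])
def barpt(x,y,z): return RM+ex*x/1000+ey*y/1000+[0,0,z/1000]
E
python3 - <<'E'
from h import *
R=rpy(np.pi,0,YB+np.pi)
go(barpt(-13.5,-95,100),R)
E
```

```text
[-4.79, 8.48, 15.0] [-0.001, 0.001, -3.14] rows 25.1
```

move_arm --series '[[[-1, 2, 0], [0, 0, -0.12], 0], [[-2, 4, 0], [0, 0, -0.24], 0], [[-3, 6, 0], [0, 0, -0.36], 0], [[-4.8, 8.5, 0], [0, 0, -0.48], 0], [[-4.8, 8.5, 0], [0, 0, -0.6], 0], [[-4.8, 8.5, 0], [0, 0, -0.72], 0], [[-4.8, 8.5, 0], [0, 0, -0.84], 0], [[-4.8, 8.5, 0], [0, 0, -0.96], 0], [[-4.8, 8.5, 0], [0, 0, -1.08], 0], [[-4.8, 8.5, 0], [0, 0, -1.2], 0], [[-4.8, 8.5, 0], [0, 0, -1.32], 0], [[-4.8, 8.5, 0], [0, 0, -1.44], 0], [[-4.8, 8.5, 2], [0, 0, -1.56], 0], [[-4.8, 8.5, 4], [0, 0, -1.68], 0], [[-4.8, 8.5, 6], [0, 0, -1.8], 0], [[-4.8, 8.5, 8], [0, 0, -1.92], 0], [[-4.8, 8.5, 10], [0, 0, -2.04], 0], [[-4.8, 8.5, 12], [0, 0, -2.16], 0], [[-4.8, 8.5, 13], [0, 0, -2.28], 0], [[-4.8, 8.5, 14], [0, 0, -2.4], 0]]'

```text
clock: 4.87
position: [0.4822, 0.1183, 0.1095]
tool_rot: [-3.14, 0.001, 2.149]
force: [0.5, 0.9, 0.3]
grip_width: 0.0002
finger_force: 0.0
```

Run:
```python
from h import *
s=bot.observe(); print(s["clock"],s["qpos"].round(3),s["position"].round(4),s["tool_rot"].round(3))
go(barpt(-13.5,-95,62),rpy(np.pi,0,YB+np.pi))
```

```text
4.8667 [ 0.127  0.574 -0.65   2.013  0.52   0.724 -0.269] [0.4822 0.1183 0.1095] [-3.140e+00  1.000e-03  2.149e+00]
[0.13, 0.13, 4.75] [-0.001, 0.0, -0.737] rows 5.9
```

move_arm --series '[[[0.1, 0.1, 1], [0, 0, -0.12], 0], [[0.1, 0.1, 1], [0, 0, -0.24], 0], [[0.1, 0.1, 1], [0, 0, -0.36], 0], [[0.1, 0.1, 1], [0, 0, -0.48], 0], [[0.1, 0.1, 2], [0, 0, -0.6], 0], [[0.1, 0.1, 3], [0, 0, -0.737], 0], [[0.1, 0.1, 4.7], [0, 0, -0.737], 0], [[0.1, 0.1, 4.75], [0, 0, -0.737], 0], [[0.1, 0.1, 4.75], [0, 0, -0.737], 0], [[0.1, 0.1, 4.75], [0, 0, -0.737], 0]]'

```text
clock: 5.7
position: [0.4829, 0.1211, 0.0635]
tool_rot: [-3.141, 0.0, 2.88]
force: [-0.0, -0.9, -0.4]
grip_width: -0.0001
finger_force: 0.0
```

Run:
```python
from h import *
s=bot.observe(); print(s["clock"],s["qpos"].round(3),s["position"].round(4),s["tool_rot"].round(3))
R=rpy(np.pi,0,YB+np.pi);go(barpt(-13.5,-95,62),R);go(barpt(-13.5,80,62),R)
im,W=cloud("wrist","w2"); np.save("w2.npy",W)
```

```text
5.7 [ 0.194  0.699 -0.762  2.028  0.746  0.714  0.262] [0.4829 0.1211 0.0635] [-3.141  0.     2.88 ]
[0.01, -0.12, 0.15] [-0.0, 0.0, -0.005] rows 0.0
[0.11, 17.38, 0.14] [-0.0, 0.0, -0.005] rows 4.2
```

View pics/w2.png

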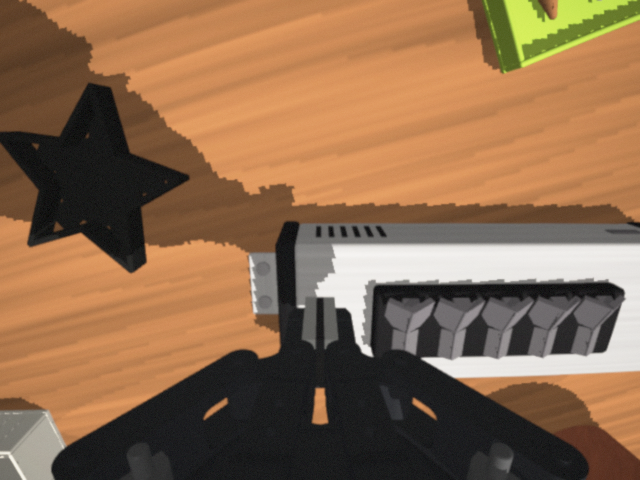

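The wrist view shows the shut fingertips at (320,300) beside the row, whose front halves run (385..625, 285..330), still on. I'll let the arm settle before dragging.

move_arm --series '[[[0, 0, 0], [0, 0, 0], 0], [[0, 0, 0], [0, 0, 0], 0], [[0, 0, 0], [0, 0, 0], 0]]'

```text
clock: 6.0
position: [0.483, 0.1218, 0.0632]
tool_rot: [3.141, 0.001, 2.881]
force: [-0.4, 0.1, 0.3]
grip_width: 0.0
finger_force: 0.0
```

Run:
```python
from h import *
s=bot.observe(); print(s["clock"],s["position"].round(4),s["tool_rot"].round(3))
R=rpy(np.pi,0,YB+np.pi);go(barpt(-13.5,-95,62),R);go(barpt(-13.5,80,62),R)
```

```text
6.0 [0.483  0.1218 0.0632] [3.141e+00 1.000e-03 2.881e+00]
[-0.01, -0.18, 0.12] [0.0, 0.001, -0.004] rows 0.1
[0.06, 17.32, 0.12] [0.0, 0.001, -0.004] rows 4.2
```

move_arm --series '[[[0, 0.5, 0.12], [0, 0, 0], 0], [[0, 1, 0.12], [0, 0, 0], 0], [[0, 2, 0.12], [0, 0, 0], 0], [[0, 3, 0.12], [0, 0, 0], 0], [[0, 4, 0.12], [0, 0, 0], 0], [[0, 5, 0.12], [0, 0, 0], 0], [[0, 6, 0.12], [0, 0, 0], 0], [[0, 7, 0.12], [0, 0, 0], 0], [[0, 8, 0.12], [0, 0, 0], 0], [[0.05, 9, 0.12], [0, 0, 0], 0], [[0.05, 10, 0.12], [0, 0, 0], 0], [[0.05, 11, 0.12], [0, 0, 0], 0], [[0.05, 12, 0.12], [0, 0, 0], 0], [[0.05, 13, 0.12], [0, 0, 0], 0], [[0.05, 14, 0.12], [0, 0, 0], 0], [[0.05, 15, 0.12], [0, 0, 0], 0], [[0.05, 16, 0.12], [0, 0, 0], 0], [[0.05, 17, 0.12], [0, 0, 0], 0], [[0.05, 17.3, 0.12], [0, 0, 0], 0], [[0.05, 17.3, 0.12], [0, 0, 0], 0]]'

```text
clock: 7.67
position: [0.5266, 0.2903, 0.0615]
tool_rot: [3.141, -0.0, 2.883]
force: [-1.0, -0.2, -0.7]
grip_width: 0.0001
finger_force: 0.0
```

Run:
```python
from h import *
s=bot.observe(); print(s["clock"],s["qpos"].round(3),s["position"].round(4),s["tool_rot"].round(3))
for c in ("wrist","top"):
    im,W=cloud(c,"w3"+c); P=W.reshape(-1,3); 
    L=(P-RM)@np.array([ex,ey,[0,0,1]]).T*1000
    for y in(-50,-25,0,25,50):
        f=[ (lambda k: np.round(np.percentile(L[k,2],90),1) if k.sum()>3 else None)((abs(L[:,1]-y)<9)&(abs(L[:,0]-x)<3)&(L[:,2]<75)) for x in(-14,14)]; print(c,y,"front,rear z",f)
```

```text
7.6667 [-0.103  0.82  -0.754  1.757  0.719  0.863  0.121] [0.5266 0.2903 0.0615] [ 3.141 -0.     2.883]
wrist -50 front,rear z [np.float64(58.3), np.float64(64.8)]
wrist -25 front,rear z [np.float64(58.4), np.float64(64.8)]
wrist 0 front,rear z [np.float64(58.5), np.float64(64.8)]
wrist 25 front,rear z [np.float64(58.6), np.float64(64.3)]
wrist 50 front,rear z [np.float64(58.4), None]
top -50 front,rear z [None, None]
top -25 front,rear z [None, None]
top 0 front,rear z [None, None]
top 25 front,rear z [None, None]
top 50 front,rear z [None, None]
```

All five fronts are level at about 58.5 mm and the rears are up at about 64.8 mm, so all are off. Next I'll fit the arm's kinematics from the logged samples, to check which horizontal tool poses it can reach for the flip.

```bash
cat > kin.py <<'E'
import numpy as np, itertools
from scipy.optimize import least_squares
from scipy.spatial.transform import Rotation as Ro
D=[([1.26578743,.52202505,-.03632319,1.60000208,.02120881,1.0210624,-.11281449],[.14529533,-.60754176,.23072102],[-3.14048,.0000875,.234785]),
([.019,.305,-.181,1.894,.065,.948,-2.013],[.5,.0043,.2504],[-3.14,0,-.25]),
([-.274,.442,-.227,1.685,.112,1.027,-2.361],[.5503,.1918,.2498],[3.142,.001,-.253]),
([.127,.574,-.65,2.013,.52,.724,-.269],[.4822,.1183,.1095],[-3.14,.001,2.149]),
([.194,.699,-.762,2.028,.746,.714,.262],[.4829,.1211,.0635],[-3.141,0,2.88]),
([-.103,.82,-.754,1.757,.719,.863,.121],[.5266,.2903,.0615],[3.141,0,2.883])]
lo=np.array([-2.91,-.3,-1.5,.17,-1.26,.16,-2.52]);hi=np.array([2.91,2.13,1.42,2.43,4.41,1.93,2.52])
def fk(q,p,s):
    e=lambda a,x: Ro.from_euler(a,x).as_matrix()
    R=np.eye(3);t=np.zeros(3)
    st=[('z',s[0]*q[0]+p[4],(0,0,p[0])),('y',q[1],(0,0,0)),('z',s[1]*q[2],(p[6],p[7],p[1])),('y',q[3],(p[8],0,0)),('z',s[2]*q[4],(0,p[9],p[2])),('y',q[5],(p[10],0,0)),('z',s[3]*q[6]+p[5],(0,0,p[3]))]
    for a,x,o in st: R=R@e(a,x); t=t+R@np.array(o)
    return R,t
def res(p,s):
    o=[]
    for q,x,r in D:
        R,t=fk(q,p,s); o+=list((t-x)*100); o+=list(Ro.from_matrix(R.T@Ro.from_euler('xyz',r).as_matrix()).as_rotvec()*20)
    return np.array(o+list(.3*p[6:]))
def fit():
    best=None
    for s in itertools.product((1,-1),repeat=4):
      for c in (0,1.57,3.14,-1.57):
       for b in (0,):
        f=least_squares(res,[.35,.4,.4,.3,b,c]+[0]*5,args=(s,))
        if best is None or f.cost<best[0]-1e-9: best=(f.cost,f.x,s)
    return best
def ik(pos,R,p,s,n=40,seed=0):
    g=np.random.default_rng(seed);sols=[]
    def F(q):
        A,t=fk(q,p,s); return np.r_[(t-pos)*10,Ro.from_matrix(A.T@R).as_rotvec()]
    for _ in range(n):
        f=least_squares(F,g.uniform(lo,hi),bounds=(lo,hi))
        if f.cost<1e-6: sols.append(f.x)
    return sols
E
python3 - <<'E'
from kin import *
import pickle
b=fit(); print(b[0],np.round(b[1],3),b[2],np.abs(res(b[1],b[2])[:36]).max()); pickle.dump(b,open("kin.pkl","wb"))
E
```

```text
0.07405639659750651 [-1.124  0.532  0.44  -1.143 -0.038  1.533  0.012 -0.039  0.016  0.002
  0.021] (-1, -1, -1, -1) 0.18876565222170072
```

Run:
```python
from h import *
R=rpy(np.pi,0,1.414)
go([.52,.2,.2],R); go([.554,-.27,.22],R)
go([.554,-.27,.22],R@Ro.from_rotvec([.0,.3,0]).as_matrix())
```

```text
[-1.64, -8.76, -13.85] [-0.0, 0.0, 1.468] rows 11.7
[-17.0, -53.31, -15.83] [-0.0, 0.0, 1.468] rows 13.9
[-17.0, -53.31, -15.83] [-0.22, 0.244, 1.456] rows 13.9
```

move_arm --series '[[[0, 0, -4], [0, 0, 0], 0], [[0, -2, -8], [0, 0, 0.12], 100], [[-2, -6, -11], [0, 0, 0.24], 100], [[-5, -12, -14], [0, 0, 0.36], 100], [[-14.7, -44.6, -15.8], [0, 0, 0.48], 100], [[-14.7, -44.6, -15.8], [0, 0, 0.6], 100], [[-14.7, -44.6, -15.8], [0, 0, 0.72], 100], [[-14.7, -44.6, -15.8], [0, 0, 0.84], 100], [[-14.7, -44.6, -15.8], [0, 0, 0.96], 100], [[-14.7, -44.6, -15.8], [0, 0, 1.08], 100], [[-14.7, -44.6, -15.8], [0, 0, 1.2], 100], [[-14.7, -44.6, -15.8], [0, 0, 1.32], 100], [[-14.7, -44.6, -15.8], [0, 0, 1.44], 100], [[-14.7, -44.6, -15.8], [-0.22, 0.244, 1.456], 100], [[-14.7, -44.6, -15.8], [-0.22, 0.244, 1.456], 100], [[-14.7, -44.6, -15.8], [-0.22, 0.244, 1.456], 100], [[-14.7, -44.6, -15.8], [-0.22, 0.244, 1.456], 100]]'

```text
clock: 9.18
position: [0.5526, -0.1836, 0.2184]
tool_rot: [-3.139, -0.303, 1.406]
force: [0.1, -0.8, -0.6]
grip_width: 0.0851
finger_force: 0.0
```

Run:
```python
from h import *
s=bot.observe(); print(s["clock"],s["qpos"].round(4).tolist(),s["position"].round(4).tolist(),s["tool_rot"].round(4).tolist(),s["grip_width"])
import kin,pickle
kin.D.append((s["qpos"],s["position"],s["tool_rot"])); b=kin.fit(); print(b[0],np.round(b[1],3),b[2],np.abs(kin.res(b[1],b[2])[:42]).max().round(3)); pickle.dump(b,open("kin.pkl","wb"))
p,sg=b[1],b[2]
c0=np.array([.56,-.06,.10])
for rad in (.5,.6):
 for a in np.radians(range(-120,121,30)):
  z=np.array([np.cos(a),np.sin(a),0]); pos=np.array([rad,-.06,.10])+0*z
  y=np.cross([0,0,1],z); ok=[]
  for sgn in (1,-1):   # closing axis horizontal
    Y=y*sgn; R=np.c_[np.cross(Y,z),Y,z]; S=kin.ik(pos,R,p,sg,12); ok.append((len(S),np.round(S[0],2).tolist() if S else None))
  print(rad,round(np.degrees(a)),ok)
```

```text
9.1833 [0.803, 0.5847, -0.6216, 1.6577, 0.0306, 1.0223, 0.0787] [0.5526, -0.1836, 0.2184] [-3.1395, -0.3027, 1.4062] 0.08510228097455648
0.40581779786994643 [ 0.336  0.53   0.427  0.327 -0.026  1.544  0.004 -0.047  0.013  0.002
  0.006] (-1, -1, -1, -1) 0.614
0.5 -120 [(8, [-0.44, 1.3, 0.05, 1.36, 0.7, 1.93, -1.26]), (5, [-0.44, 1.3, 0.05, 1.36, 0.69, 1.93, 1.89])]
0.5 -90 [(9, [-0.56, 1.21, -0.05, 1.73, 1.03, 1.71, -1.45]), (4, [-0.36, 1.23, -0.32, 1.73, 1.17, 1.93, 1.6])]
0.5 -60 [(6, [-0.4, 1.25, -0.37, 2.12, 1.53, 1.92, -1.8]), (3, [-0.76, 1.23, 0.03, 2.12, 1.38, 1.5, 1.35])]
0.5 -30 [(0, None), (0, None)]
0.5 0 [(0, None), (0, None)]
0.5 30 [(3, [1.89, 2.07, -1.27, 2.31, 1.5, 0.16, 2.17]), (2, [1.89, 2.07, -1.27, 2.31, 1.5, 0.16, -0.97])]
0.5 60 [(6, [0.9, 1.21, -0.27, 1.95, -1.26, 1.33, -1.67]), (7, [1.58, 1.72, -1.2, 1.94, -0.08, 0.7, 0.43])]
0.5 90 [(6, [0.61, 1.24, -0.07, 1.56, -0.97, 1.71, -1.91]), (8, [1.07, 1.4, -0.79, 1.56, -0.45, 1.37, 0.76])]
0.5 120 [(9, [0.59, 1.35, -0.38, 1.2, -0.51, 1.92, -2.21]), (9, [0.9, 1.56, -1.03, 1.2, -0.08, 1.84, 0.49])]
0.6 -120 [(8, [-0.5
[... 189 characters left out ...]
1.93, 1.84])]
0.6 -60 [(7, [-0.36, 1.21, -0.29, 1.92, 1.67, 1.84, -1.55]), (4, [-0.48, 1.2, -0.14, 1.92, 1.59, 1.7, 1.57])]
0.6 -30 [(7, [-0.33, 1.28, -0.16, 2.26, 2.2, 1.93, -1.82]), (4, [-0.53, 1.29, 0.04, 2.26, 2.11, 1.75, 1.17])]
0.6 0 [(5, [0.51, 1.39, -0.47, 2.37, 3.56, 1.93, -0.94]), (3, [-0.71, 1.78, 0.69, 2.36, 2.46, 1.92, 0.39])]
0.6 30 [(5, [1.05, 1.35, -0.64, 2.16, 4.35, 1.04, -1.14]), (2, [1.65, 2.09, -1.41, 2.16, 1.88, 0.17, -1.38])]
0.6 60 [(5, [0.87, 1.24, -0.42, 1.77, -1.26, 1.23, -1.86]), (7, [1.4, 1.73, -1.26, 1.76, -0.12, 0.71, 0.4])]
0.6 90 [(5, [0.52, 1.3, -0.06, 1.32, -1.08, 1.78, -2.08]), (8, [1.15, 1.78, -1.42, 1.31, 0.13, 1.41, 0.17])]
0.6 120 [(0, None), (0, None)]
```

Both sideways directions are reachable, so the plan is:
1. Grip from above and tilt so the tool points +y, which stands the cover on its -y end.
2. Let go and regrasp from the closed-face side with the tool pointing -y.
3. Tilt down over the bar.

Now I'll measure the cover from here and check the clearances.

```bash
cat >> kin.py <<'E'
def pts(q,p,s):
    e=lambda a,x: Ro.from_euler(a,x).as_matrix()
    A=e('z',s[0]*q[0]+p[4])@e('y',q[1])@e('z',s[1]*q[2]); el=np.array([0,0,p[0]])+A@np.array([p[6],p[7],p[1]])
    R,t=fk(q,p,s); return el,t-R@np.array([0,0,p[3]])
def step(q,pos,R,p,s):
    F=lambda x:(lambda A,t: np.r_[(t-pos)*30,3*Ro.from_matrix(A.T@R).as_rotvec(),.02*(x-q)])(*fk(x,p,s))
    f=least_squares(F,np.clip(q,lo+1e-3,hi-1e-3),bounds=(lo,hi)); return f.x,np.abs(F(f.x)[:6]).max()
E
python3 - <<'E'
from h import *
import kin,pickle
im,W=cloud("wrist","w4"); np.save("w4.npy",W)
P=W.reshape(-1,3)
m=(P[:,0]>.5)&(P[:,0]<.63)&(P[:,1]>-.3)&(P[:,1]<-.1)&(P[:,2]>.037)&(P[:,2]<.047)
r=cv2.minAreaRect((P[m,:2]*1000).astype(np.float32)); print("rim",m.sum(),r,np.median(P[m,2]))
b=pickle.load(open("kin.pkl","rb")); p,sg=b[1],b[2]; q0=bot.observe()["qpos"]
yaw=1.414
for a in (0,np.pi/12,-np.pi/12):
 for st in ([.56,-.2],[.54,-.26],[.50,-.28]):
  for nm,sg2 in (("A",1),("C",-1)):
   q=q0.copy(); worst=0
   for k in np.linspace(0,1,13):
    R=rpy(np.pi,0,yaw+a*min(1,2*k))@Ro.from_rotvec([0,-sg2*np.pi/2*k,0]).as_matrix()
    pos=np.array([st[0],st[1],.25-.15*k])
    q,e=kin.step(q,pos,R,p,sg); worst=max(worst,e)
   el,wr=kin.pts(q,p,sg); print(nm,round(a,2),st,"zdir",R[:,2].round(2),"err",round(worst,3),"q",q.round(2),"margin",np.minimum(q-kin.lo,kin.hi-q).min().round(2),"elbow",el.round(2),"wrist",wr.round(2))
E
```

```text
rim 1225 ((563.0735473632812, -204.0169677734375), (146.7598876953125, 53.670127868652344), 80.8812026977539) 0.0417724933580762
A 0 [0.56, -0.2] zdir [-0.16 -0.99 -0.  ] err 0.0 q [-0.3   1.24  0.01  1.58  1.16  1.7  -1.3 ] margin 0.23 elbow [0.5  0.09 0.5 ] wrist [0.61 0.12 0.1 ]
C 0 [0.56, -0.2] zdir [ 0.16  0.99 -0.  ] err 0.0 q [ 1.18  1.48 -0.88  1.26 -0.39  1.51  0.59] margin 0.42 elbow [ 0.17 -0.51  0.34] wrist [ 0.51 -0.52  0.1 ]
A 0 [0.54, -0.26] zdir [-0.16 -0.99 -0.  ] err 0.0 q [-0.23  1.23  0.03  1.66  1.22  1.63 -1.35] margin 0.3 elbow [0.5  0.06 0.51] wrist [0.59 0.06 0.1 ]
C 0 [0.54, -0.26] zdir [ 0.16  0.99 -0.  ] err 0.0 q [ 1.2   1.48 -0.83  1.15 -0.39  1.65  0.59] margin 0.28 elbow [ 0.15 -0.51  0.35] wrist [ 0.49 -0.58  0.1 ]
A 0 [0.5, -0.28] zdir [-0.16 -0.99 -0.  ] err 0.0 q [-0.19  1.21  0.    1.77  1.25  1.62 -1.44] margin 0.31 elbow [0.5  0.04 0.52] wrist [0.55 0.04 0.1 ]
C 0 [0.5, -0.28] zdir [ 0.16  0.99 -0.  ] err 0.0 q [ 1.25  1.46 -0.79  1.18 -0.39  1.68  0.63] margin 0.25 elbow [ 0.13 -0.52  0.36] wrist [ 0.45 -0.6   0.1 ]
A 0.26 [0.56, -0.2] zdir [ 0
[... 1201 characters left out ...]
55 elbow [ 0.08 -0.53  0.34] wrist [ 0.43 -0.5   0.1 ]
A -0.26 [0.54, -0.26] zdir [-0.41 -0.91 -0.  ] err 0.0 q [-0.18  1.28  0.05  1.43  1.04  1.76 -1.2 ] margin 0.17 elbow [0.51 0.03 0.49] wrist [0.67 0.04 0.1 ]
C -0.26 [0.54, -0.26] zdir [ 0.41  0.91 -0.  ] err 0.0 q [ 1.36  1.46 -0.88  1.38 -0.45  1.34  0.64] margin 0.59 elbow [ 0.07 -0.53  0.35] wrist [ 0.41 -0.56  0.1 ]
A -0.26 [0.5, -0.28] zdir [-0.41 -0.91 -0.  ] err 0.0 q [-0.15  1.25  0.03  1.55  1.06  1.72 -1.29] margin 0.21 elbow [0.51 0.01 0.5 ] wrist [0.63 0.02 0.1 ]
C -0.26 [0.5, -0.28] zdir [ 0.41  0.91 -0.  ] err 0.0 q [ 1.4   1.44 -0.84  1.4  -0.46  1.4   0.67] margin 0.53 elbow [ 0.05 -0.53  0.37] wrist [ 0.37 -0.58  0.1 ]
```

Run:
```python
from h import *
R=rpy(np.pi,0,1.412)
go([.568,-.175,.12],R);go([.568,-.175,.005],R)
```

```text
[-2.05, 1.38, 9.71] [-0.001, -0.3, -0.002] rows 2.4
[-5.45, 1.39, 20.7] [-0.001, -0.3, -0.002] rows 5.1
```

move_arm --series '[[[-2, 1.4, 8], [0, -0.12, 0], 100], [[-2, 1.4, 9.7], [0, -0.24, 0], 100], [[-2, 1.4, 9.7], [0, -0.3, 0], 100], [[-2, 1.4, 9.7], [0, -0.3, 0], 100], [[-3.1, 1.4, 13], [0, -0.3, 0], 100], [[-4, 1.4, 16], [0, -0.3, 0], 100], [[-5, 1.4, 19], [0, -0.3, 0], 100], [[-5.4, 1.4, 20.6], [0, -0.3, 0], 100], [[-5.4, 1.4, 20.6], [0, -0.3, 0], 100], [[-5.4, 1.4, 20.6], [0, -0.3, 0], 100]]'

```text
clock: 10.07
position: [0.5697, -0.1714, 0.0074]
tool_rot: [-3.141, 0.0, 1.416]
force: [0.8, 0.6, 0.0]
grip_width: 0.0852
finger_force: 0.0
```

Run:
```python
from h import *
s=bot.observe(); print(s["clock"],s["position"].round(4).tolist(),s["tool_rot"].round(4).tolist(),s["force"].round(1))
go([.568,-.175,.005],rpy(np.pi,0,1.412))
```

```text
10.0667 [0.5697, -0.1714, 0.0074] [-3.1413, 0.0, 1.4161] [0.8 0.6 0. ]
[-0.38, -0.11, 0.24] [-0.0, 0.0, 0.004] rows 0.1
```

move_arm --series '[[[0, -0.1, 0.1], [0, 0, 0], 50], [[0, -0.1, 0.1], [0, 0, 0], 40], [[0, -0.1, 0.1], [0, 0, 0], 40], [[0, -0.1, 0.1], [0, 0, 0], 40], [[0, -0.1, 0.1], [0, 0, 0], 40], [[0, -0.1, 0.1], [0, 0, 0], 40], [[0, -0.1, 0.1], [0, 0, 0], 40], [[0, -0.1, 0.1], [0, 0, 0], 40]]' --squeeze 60

```text
clock: 10.73
position: [0.5692, -0.1726, 0.0075]
tool_rot: [3.14, 0.0, 1.414]
force: [-3.7, 1.3, 13.5]
grip_width: 0.0533
finger_force: 62.8
```

Run:
```python
from h import *
s=bot.observe(); T=pose(); print(s["clock"],s["position"].round(4).tolist(),s["tool_rot"].round(4).tolist(),s["grip_width"],s["finger_force"])
R=rpy(np.pi,0,1.412)
for k in (0,.25,.5,.75,1):
    Rk=R@Ro.from_rotvec([0,np.pi/2*k,0]).as_matrix(); go([.52,-.30+.02*k,.16],Rk); 
print(Rk[:,2])
```

```text
10.7333 [0.5692, -0.1726, 0.0075] [3.1398, 0.0004, 1.4138] 0.05331707514909638 62.82831788063049
[-13.35, -2.84, -15.25] [0.002, 0.0, 0.002] rows 4.9
[-12.86, -2.92, -15.25] [0.001, 0.393, 0.002] rows 4.8
[-12.37, -2.99, -15.25] [0.001, 0.786, 0.002] rows 6.3
[-11.87, -3.07, -15.25] [0.001, 1.178, 0.003] rows 9.4
[-11.38, -3.15, -15.25] [0.0, 1.571, 0.003] rows 12.6
[ 1.58129792e-01  9.87418335e-01 -2.22044605e-16]
```

move_arm --series '[[[0, 0, -4], [0, 0, 0], 40], [[-1, 0, -8], [0, 0, 0], 40], [[-4, -1, -12], [0, 0.12, 0], 40], [[-8, -2, -15.2], [0, 0.24, 0], 40], [[-11.4, -3.1, -15.2], [0, 0.36, 0], 40], [[-11.4, -3.1, -15.2], [0, 0.48, 0], 40], [[-11.4, -3.1, -15.2], [0, 0.6, 0], 40], [[-11.4, -3.1, -15.2], [0, 0.72, 0], 40], [[-11.4, -3.1, -15.2], [0, 0.84, 0], 40], [[-11.4, -3.1, -15.2], [0, 0.96, 0], 40], [[-11.4, -3.1, -15.2], [0, 1.08, 0], 40], [[-11.4, -3.1, -15.2], [0, 1.2, 0], 40], [[-11.4, -3.1, -15.2], [0, 1.32, 0], 40], [[-11.4, -3.1, -15.2], [0, 1.44, 0], 40], [[-11.4, -3.1, -15.2], [0, 1.571, 0], 40], [[-11.4, -3.1, -15.2], [0, 1.571, 0], 40], [[-11.4, -3.1, -15.2], [0, 1.571, 0], 40], [[-11.4, -3.1, -15.2], [0, 1.571, 0], 40]]'

```text
clock: 12.23
position: [0.5199, -0.2801, 0.1567]
tool_rot: [-2.24, -1.569, 0.512]
force: [-0.2, 0.9, 0.2]
grip_width: 0.0533
finger_force: 64.3
```

Run:
```python
from h import *
s=bot.observe(); T=pose(); print(s["clock"],s["qpos"].round(3),s["position"].round(4).tolist(),s["grip_width"],s["finger_force"],s["force"].round(1));print(T[:3,:3].round(3))
R=rpy(np.pi,0,1.412)@Ro.from_rotvec([0,np.pi/2,0]).as_matrix(); go([.52,-.28,.107],R)
im,W=cloud("scene","s5"); cv2.imwrite("pics/s5c.png",cv2.resize(im[80:330,120:420,::-1],(720,600)))
P=W.reshape(-1,3); m=(abs(P[:,0]-.52)<.06)&(abs(P[:,1]+.28)<.06)&(P[:,2]>.02)&(P[:,2]<.25); print(np.percentile(P[m,2],[.5,2,98,99.5]).round(3))
```

```text
12.2333 [ 1.252  1.406 -0.878  1.196 -0.417  1.65   0.555] [0.5199, -0.2801, 0.1567] 0.05329229242086839 64.25848245620728 [-0.2  0.9  0.2]
[[ 0.001  0.988  0.157]
 [ 0.001 -0.157  0.988]
 [ 1.    -0.001 -0.001]]
[-4.97, 0.02, 0.02] [-0.001, 0.001, -0.001] rows 1.2
[0.052 0.056 0.2   0.201]
```

View pics/s5c.png

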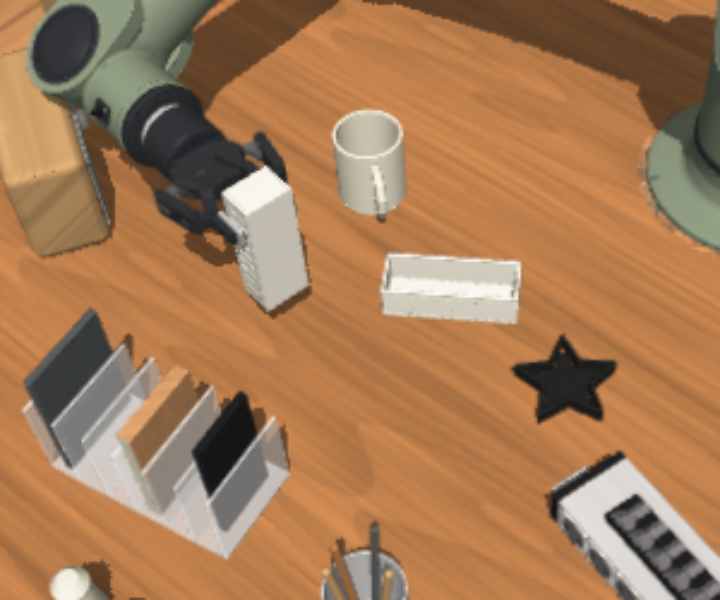

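The cover hangs vertical at crop (265,240), open side towards the hand. A wooden block stands near the wrist at crop (50,150), so I'll check its position before lowering.

Run:
```python
from h import *
im,W=cloud("scene")
for (u,v) in ((25,120),(60,160),(60,215),(10,75),(75,110),(100,240),(45,250),(150,80),(120,130),(60,80)):
    U=int(120+u/2.4);V=int(80+v/2.4); print((u,v),W[V,U].round(3))
```

```text
(25, 120) [ 0.566 -0.624  0.133]
(60, 160) [ 0.578 -0.548  0.13 ]
(60, 215) [ 0.602 -0.546  0.065]
(10, 75) [ 0.528 -0.699  0.132]
(75, 110) [ 0.445 -0.737  0.001]
(100, 240) [ 0.573 -0.539  0.001]
(45, 250) [ 0.632 -0.557  0.023]
(150, 80) [ 0.481 -0.488  0.206]
(120, 130) [ 0.532 -0.487  0.173]
(60, 80) [ 0.528 -0.584  0.187]
```

Run:
```python
from h import *
R=rpy(np.pi,0,1.312)@Ro.from_rotvec([0,np.pi/2,0]).as_matrix(); go([.51,-.25,.157],R); go([.51,-.25,.109],R)
```

```text
[-0.24, -1.52, 2.85] [-0.102, 0.005, 0.003] rows 0.8
[-5.04, -1.53, 2.87] [-0.102, 0.005, 0.003] rows 1.4
```

move_arm --series '[[[-0.2, -0.8, 1.4], [-0.05, 0, 0], 40], [[-0.2, -1.5, 2.8], [-0.1, 0, 0], 40], [[-0.2, -1.5, 2.8], [-0.1, 0, 0], 40], [[-2, -1.5, 2.8], [-0.1, 0, 0], 40], [[-3.5, -1.5, 2.8], [-0.1, 0, 0], 40], [[-4.6, -1.5, 2.8], [-0.1, 0, 0], 40], [[-4.8, -1.5, 2.8], [-0.1, 0, 0], 40], [[-4.8, -1.5, 2.8], [-0.1, 0, 0], 40], [[-4.8, -1.5, 2.8], [-0.1, 0, 0], 40]]'

```text
clock: 13.08
position: [0.5099, -0.2502, 0.1104]
tool_rot: [1.757, -1.57, 2.699]
force: [0.6, -0.0, 0.6]
grip_width: 0.0534
finger_force: 64.2
```

Run:
```python
from h import *
s=bot.observe(); T=pose(); print(s["clock"],s["position"].round(4).tolist(),s["force"].round(1));print(T[:3,:3].round(3))
im,W=cloud("scene","s6"); 
P=W.reshape(-1,3); m=(abs(P[:,0]-.52)<.07)&(abs(P[:,1]+.25)<.05)&(P[:,2]>.004)&(P[:,2]<.25); print(np.percentile(P[m,2],[.2,1,5,95,99,99.8]).round(4))
```

```text
13.0833 [0.5099, -0.2502, 0.1104] [ 0.6 -0.   0.6]
[[-0.     0.967  0.254]
 [ 0.    -0.254  0.967]
 [ 1.     0.    -0.   ]]
[0.0041 0.0044 0.0123 0.1527 0.1542 0.1549]
```

move_arm --series '[[[-0.3, 0, 0], [0, 0, 0], 40], [[-0.5, 0, 0], [0, 0, 0], 40], [[-0.6, 0, 0], [0, 0, 0], 40], [[-0.6, 0, 0], [0, 0, 0], 40], [[-0.6, 0, 0], [0, 0, 0], 40]]'

```text
clock: 13.55
position: [0.5097, -0.2504, 0.1059]
tool_rot: [0.457, -1.567, -2.284]
force: [-3.9, -2.1, 13.6]
grip_width: 0.0534
finger_force: 64.8
```

move_arm --series '[[[0.1, 0, 0], [0, 0, 0], 45], [[0.1, 0, 0], [0, 0, 0], 70], [[0.1, 0, 0], [0, 0, 0], 100], [[0.1, 0, 0], [0, 0, 0], 100], [[0.1, 0, 0], [0, 0, 0], 100], [[0.1, 0, -1], [0, 0, 0], 100], [[0.1, 0, -3], [0, 0, 0], 100], [[0.1, 0, -6], [0, 0, 0], 100], [[0.1, 0, -9], [0, 0, 0], 100], [[1, 0, -11], [0, 0, 0], 100], [[4, 0, -11], [0, 0, 0], 100], [[8, 0, -11], [0, 0, 0], 100], [[12, 0, -11], [0, 0, 0], 100], [[16, 0, -11], [0, 0, 0], 100], [[20, 0, -11], [0, -0.12, 0], 100], [[22, 0, -11], [0, -0.24, 0], 100], [[22, 0, -11], [0, -0.36, 0], 100], [[22, 0, -11], [0, -0.48, 0], 100], [[22, 0, -11], [0, -0.6, 0], 100], [[22, 0, -11], [0, -0.72, 0], 100]]'

```text
clock: 15.22
position: [0.4812, -0.3582, 0.3246]
tool_rot: [3.14, -0.844, 1.313]
force: [0.9, 0.7, -0.2]
grip_width: 0.0854
finger_force: 0.0
```

Run:
```python
from h import *
s=bot.observe(); T=pose(); print(s["clock"],s["qpos"].round(3),s["position"].round(4).tolist(),s["force"].round(1));print(T[:3,:3].round(3))
for c in("top","scene"):
    im,W=cloud(c,c+"7")
    P=W.reshape(-1,3); m=(abs(P[:,0]-.51)<.06)&(abs(P[:,1]+.26)<.06)&(P[:,2]>.135)&(P[:,2]<.155); print(c,m.sum(),cv2.minAreaRect((P[m,:2]*1000).astype(np.float32)) if m.sum()>5 else None,np.median(P[m,2]))
R=rpy(np.pi,0,1.312)@Ro.from_rotvec([0,-np.pi/2,0]).as_matrix(); print(R.round(2)); go([.515,-.2,.32],rpy(np.pi,0,1.312)); go([.534,-.15,.32],R)
```

```text
15.2167 [ 1.302  0.822 -0.814  1.274 -0.227  1.549  0.366] [0.4812, -0.3582, 0.3246] [ 0.9  0.7 -0.2]
[[ 0.169  0.967  0.192]
 [ 0.642 -0.256  0.723]
 [ 0.748  0.001 -0.664]]
top 595 ((506.4609375, -263.2508850097656), (42.54209899902344, 54.893768310546875), 76.46436309814453) 0.1469767140503382
scene 381 ((507.3984069824219, -263.0686340332031), (45.71818161010742, 54.74210739135742), 74.68872833251953) 0.14632572172987823
[[ 0.    0.97 -0.26]
 [ 0.   -0.26 -0.97]
 [-1.    0.   -0.  ]]
[9.94, -0.81, 12.36] [0.003, -0.843, 0.007] rows 6.7
[13.48, -0.22, 16.33] [0.009, -2.413, 0.004] rows 19.3
```

Run:
```python
from h import *
R=rpy(np.pi,0,1.325)@Ro.from_rotvec([0,-np.pi/2,0]).as_matrix(); go([.515,-.2297,.30],R)
go([.515,-.2297,.30],rpy(np.pi,0,1.325))
```

```text
[6.53, -0.07, 11.55] [0.003, -2.413, -0.012] rows 19.3
[6.53, -0.07, 11.55] [0.008, -0.843, -0.005] rows 6.7
```

move_arm --series '[[[0.5, 0, 0.6], [0, -0.12, 0], 100], [[1, 0, 1.2], [0, -0.24, 0], 100], [[1.5, 0, 1.8], [0, -0.36, 0], 100], [[2, 0, 2.4], [0, -0.48, 0], 100], [[2.5, 0, 3], [0, -0.6, 0], 100], [[3, 0, 4], [0, -0.72, 0], 100], [[3.5, 0, 5], [0, -0.84, 0], 100], [[4, 0, 6], [0, -0.96, 0], 100], [[4.5, 0, 7], [0, -1.08, 0], 100], [[5, 0, 8], [0, -1.2, 0], 100], [[5.5, 0, 9], [0, -1.32, 0], 100], [[6, 0, 10], [0, -1.44, 0], 100], [[6.5, 0, 11], [0, -1.56, 0], 100], [[6.5, 0, 11.5], [0, -1.68, 0], 100], [[6.5, 0, 11.5], [0, -1.8, 0], 100], [[6.5, 0, 11.5], [0, -1.92, -0.01], 100], [[6.5, 0, 11.5], [0, -2.04, -0.01], 100], [[6.5, 0, 11.5], [0, -2.16, -0.01], 100], [[6.5, 0, 11.5], [0, -2.28, -0.01], 100], [[6.5, 0, 11.5], [0, -2.42, -0.01], 100]]'

```text
clock: 16.98
position: [0.5146, -0.2313, 0.2965]
tool_rot: [-2.868, 1.56, 1.594]
force: [0.1, -0.8, -1.1]
grip_width: 0.0853
finger_force: 0.0
```

Run:
```python
from h import *
s=bot.observe(); T=pose(); print(s["clock"],s["qpos"].round(3),s["position"].round(4).tolist(),s["force"].round(1));print(T[:3,:3].round(3))
R=rpy(np.pi,0,1.325)@Ro.from_rotvec([0,-np.pi/2,0]).as_matrix(); go([.515,-.2297,.20],R);go([.515,-.2297,.10],R)
```

```text
16.9833 [-0.104  0.855 -0.201  1.785  1.191  1.914 -1.163] [0.5146, -0.2313, 0.2965] [ 0.1 -0.8 -1.1]
[[-0.     0.969 -0.248]
 [ 0.011 -0.248 -0.969]
 [-1.    -0.003 -0.01 ]]
[9.66, 0.03, -0.06] [-0.005, -0.01, 0.003] rows 2.3
[19.66, 0.06, 0.04] [-0.005, -0.01, 0.003] rows 4.7
```

move_arm --series '[[[3, 0, 0], [0, 0, 0], 100], [[6, 0, 0], [0, 0, 0], 100], [[9, 0, 0], [0, 0, 0], 100], [[12, 0, 0], [0, 0, 0], 100], [[15, 0, 0], [0, 0, 0], 100], [[17.5, 0, 0], [0, 0, 0], 100], [[19.5, 0, 0], [0, 0, 0], 100], [[19.5, 0, 0], [0, 0, 0], 100], [[19.5, 0, 0], [0, 0, 0], 100], [[19.5, 0, 0], [0, 0, 0], 100]]'

```text
clock: 17.82
position: [0.5149, -0.2284, 0.1028]
tool_rot: [-3.001, 1.555, 1.461]
force: [0.4, -0.1, 0.5]
grip_width: 0.0853
finger_force: 0.0
```

Run:
```python
from h import *
s=bot.observe(); T=pose(); print(s["clock"],s["qpos"].round(3),s["position"].round(4).tolist(),s["force"].round(1));print(T[:3,:3].round(3))
R=rpy(np.pi,0,1.325)@Ro.from_rotvec([0,-np.pi/2,0]).as_matrix(); go([.5028,-.2782,.10],R)
im,W=cloud("scene","s8"); cv2.imwrite("pics/s8c.png",cv2.resize(im[80:330,120:420,::-1],(720,600)))
```

```text
17.8167 [-0.114  1.197 -0.19   1.682  1.181  1.824 -1.393] [0.5149, -0.2284, 0.1028] [ 0.4 -0.1  0.5]
[[ 0.002  0.969 -0.248]
 [ 0.016 -0.248 -0.969]
 [-1.    -0.002 -0.016]]
[0.2, 0.06, 5.13] [-0.005, -0.016, 0.002] rows 1.2
```

View pics/s8c.png

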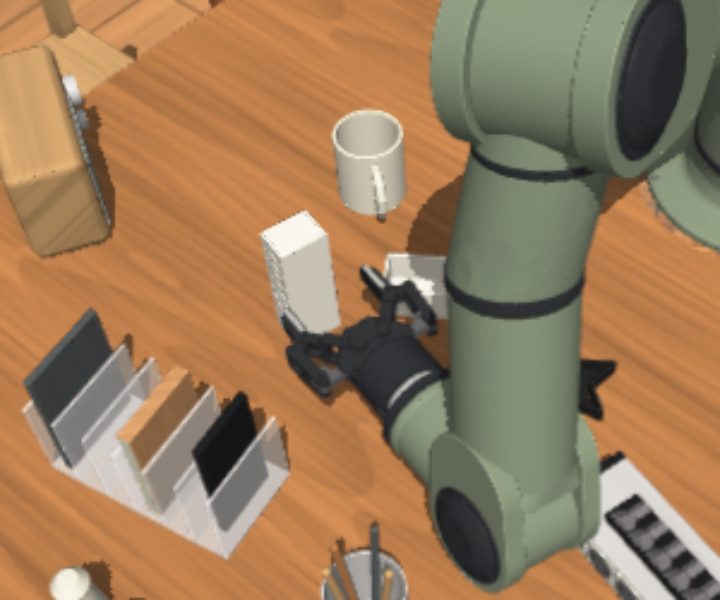

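The cover stands at crop (300,270) with its closed face towards the open gripper. The wrist is clear of the bar. Approach and grip.

move_arm --series '[[[0.1, 0, 1], [0, -0.016, 0], 100], [[0.2, 0, 2], [0, -0.016, 0], 100], [[0.2, 0, 3], [0, -0.016, 0], 100], [[0.2, 0, 4], [0, -0.016, 0], 100], [[0.2, 0, 5], [0, -0.016, 0], 100], [[0.2, 0, 5.1], [0, -0.016, 0], 100], [[0.2, 0, 5.1], [0, -0.016, 0], 100], [[0.2, 0, 5.1], [0, -0.016, 0], 70], [[0.2, 0, 5.1], [0, -0.016, 0], 40], [[0.2, 0, 5.1], [0, -0.016, 0], 40], [[0.2, 0, 5.1], [0, -0.016, 0], 40], [[0.2, 0, 5.1], [0, -0.016, 0], 40], [[0.2, 0, 5.1], [0, -0.016, 0], 40], [[0.2, 0, 5.1], [0, -0.016, 0], 40], [[0.2, 0, 5.1], [0, -0.016, 0], 40]]' --squeeze 60

```text
clock: 19.12
position: [0.5022, -0.2776, 0.099]
tool_rot: [-1.871, 1.568, 2.591]
force: [0.6, 0.2, -1.0]
grip_width: 0.053
finger_force: 66.9
```

Run:
```python
from h import *
s=bot.observe(); T=pose(); print(s["clock"],s["qpos"].round(3),s["position"].round(4).tolist(),s["force"].round(1),s["grip_width"]);print(T[:3,:3].round(3))
im,W=cloud("top","top9"); P=W.reshape(-1,3); m=(abs(P[:,0]-.51)<.06)&(abs(P[:,1]+.27)<.055)&(P[:,2]>.14)&(P[:,2]<.155); print(m.sum(),cv2.minAreaRect((P[m,:2]*1000).astype(np.float32)) if m.sum()>5 else None,np.median(P[m,2]))
R=rpy(np.pi,0,YB+np.pi/2); go([.53,-.18,.22],R)
go([.5028,-.2782,.16],T[:3,:3])
```

```text
19.1167 [-0.059  1.203 -0.154  1.724  1.238  1.78  -1.411] [0.5022, -0.2776, 0.099] [ 0.6  0.2 -1. ] 0.052950031284392435
[[-0.003  0.969 -0.247]
 [ 0.002 -0.247 -0.969]
 [-1.    -0.003 -0.001]]
579 ((506.0877990722656, -264.1592102050781), (42.744789123535156, 55.317535400390625), 76.43498992919922) 0.14702442688354256
[-12.09, 0.25, -10.16] [0.003, 1.57, 0.008] rows 12.6
[-6.1, 0.06, 0.03] [-0.0, -0.0, -0.0] rows 1.5
```

move_arm --series '[[[-2, 0, 0], [0, 0, 0], 40], [[-5, 0, 0], [0, 0, 0], 40], [[-8, 0, 0], [0, 0.12, 0], 40], [[-11, 0, -1], [0, 0.24, 0], 40], [[-12, 0, -2], [0, 0.36, 0], 40], [[-12, 0, -3], [0, 0.48, 0], 40], [[-12, 0, -4], [0, 0.6, 0], 40], [[-12, 0, -5], [0, 0.72, 0], 40], [[-12, 0.1, -6], [0, 0.84, 0], 40], [[-12, 0.2, -7], [0, 0.96, 0], 40], [[-12, 0.2, -8], [0, 1.08, 0], 40], [[-12, 0.2, -9], [0, 1.2, 0], 40], [[-12, 0.2, -10], [0, 1.32, 0], 40], [[-12, 0.2, -10], [0, 1.44, 0], 40], [[-12, 0.2, -10], [0, 1.57, 0], 40], [[-12, 0.2, -10], [0, 1.57, 0], 40], [[-12, 0.2, -10], [0, 1.57, 0], 40]]'

```text
clock: 20.58
position: [0.5278, -0.1845, 0.2188]
tool_rot: [-3.138, 0.001, 1.316]
force: [-0.1, 1.5, -2.1]
grip_width: 0.0532
finger_force: 66.9
```

Run:
```python
from h import *
s=bot.observe(); T=pose(); print(s["clock"],s["qpos"].round(3),s["position"].round(4).tolist(),s["force"].round(1),s["grip_width"]);print(T[:3,:3].round(3))
R=rpy(np.pi,0,YB+np.pi/2); go(barpt(0,-25.5,140),R)
```

```text
20.5833 [ 0.739  0.514 -0.712  1.761  0.388  1.016 -0.374] [0.5278, -0.1845, 0.2188] [-0.1  1.5 -2.1] 0.05317487277186891
[[ 0.253  0.968 -0.004]
 [ 0.968 -0.253  0.   ]
 [-0.001 -0.004 -1.   ]]
[35.28, -10.68, 7.9] [-0.004, 0.001, 0.001] rows 9.0
```

move_arm --series '[[[4, -1, 0], [0, 0, 0], 40], [[8, -2.5, 0], [0, 0, 0], 40], [[12, -4, 0], [0, 0, 0], 40], [[16, -5, 0], [0, 0, 0], 40], [[20, -6, 1], [0, 0, 0], 40], [[24, -7.5, 2], [0, 0, 0], 40], [[28, -8.5, 4], [0, 0, 0], 40], [[32, -9.7, 6], [0, 0, 0], 40], [[35.3, -10.7, 7.9], [0, 0, 0], 40], [[35.3, -10.7, 7.9], [-0.004, 0, 0], 40], [[35.3, -10.7, 7.9], [-0.004, 0, 0], 40], [[35.3, -10.7, 7.9], [-0.004, 0, 0], 40], [[35.3, -10.7, 7.9], [-0.004, 0, 0], 40]]'

```text
clock: 21.67
position: [0.5124, 0.1869, 0.1406]
tool_rot: [3.14, 0.001, 1.322]
force: [-0.3, -0.6, -1.6]
grip_width: 0.0534
finger_force: 66.8
```

Run:
```python
from h import *
s=bot.observe(); T=pose(); print(s["clock"],s["qpos"].round(3),s["position"].round(4).tolist(),s["force"].round(1),s["grip_width"]);print(T[:3,:3].round(3))
R=rpy(np.pi,0,YB+np.pi/2); go(barpt(0,-25.5,140),R)
for c in("top","scene"):
    im,W=cloud(c,c+"10"); P=W.reshape(-1,3); L=(P-RM)@np.array([ex,ey,[0,0,1]]).T*1000
    m=(abs(L[:,0])<50)&(abs(L[:,1])<110)&(L[:,2]>150)&(L[:,2]<182)
    if m.sum()>20:
        print(c,m.sum(),cv2.minAreaRect(L[m,:2].astype(np.float32)),np.percentile(L[m],[1,99],axis=0).round(1).tolist(),np.median(L[m,2]))
cv2.imwrite("pics/t10.png",cv2.resize(im[180:430,300:500,::-1],(480,600)))
```

```text
21.6667 [ 0.043  0.6   -0.701  1.868  0.506  0.858 -1.162] [0.5124, 0.1869, 0.1406] [-0.3 -0.6 -1.6] 0.05344900987366098
[[ 0.246  0.969  0.002]
 [ 0.969 -0.246 -0.002]
 [-0.001  0.002 -1.   ]]
[-0.27, 0.16, 0.06] [0.002, 0.001, 0.007] rows 0.1
scene 1610 ((2.9916000366210938, 0.8945846557617188), (73.66622924804688, 147.59521484375), 0.2077772617340088) [[-27.9, -69.9, 151.3], [35.8, 74.0, 179.3]] 174.42310791674294
```

View pics/t10.png

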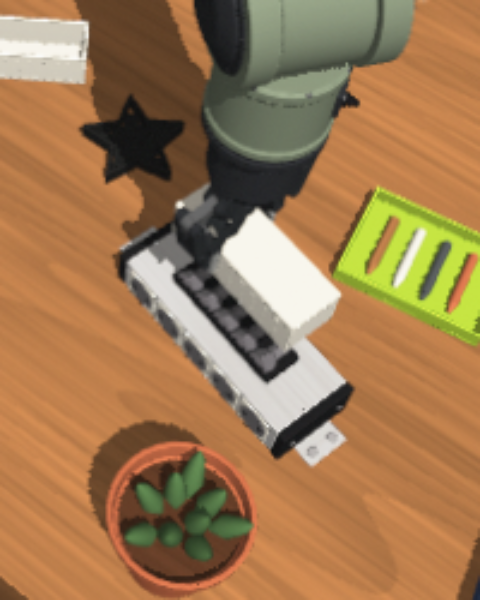

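The cover is open side down above the bar, top face around crop (275,275). I'll correct the 3 mm offset and measure once more before lowering.

move_arm --series '[[[-0.2, 0.15, 2], [0, 0, 0.007], 40], [[-0.2, 0.15, 4], [0, 0, 0.007], 40], [[-0.2, 0.15, 5], [0, 0, 0.007], 40], [[-0.2, 0.15, 5], [0, 0, 0.007], 40], [[-0.2, 0.15, 5], [0, 0, 0.007], 40], [[-0.2, 0.15, 5], [0, 0, 0.007], 40]]'

```text
clock: 22.27
position: [0.514, 0.1849, 0.0914]
tool_rot: [3.139, -0.001, 1.314]
force: [-0.1, 0.4, -0.8]
grip_width: 0.0534
finger_force: 66.9
```

Run:
```python
from h import *
s=bot.observe(); T=pose(); print(s["clock"],s["position"].round(4).tolist(),s["force"].round(1))
R=rpy(np.pi,0,YB+np.pi/2); go(barpt(0,-25.5,90),R)
B=np.array([ex,ey,[0,0,1]])
im,W=cloud("scene","s11"); P=W.reshape(-1,3); L=(P-RM)@B.T*1000
m=(abs(L[:,0])<45)&(abs(L[:,1])<100)&(L[:,2]>119)&(L[:,2]<131)
top=m&(abs(L[:,2]-np.median(L[m,2]))<2.5); print("top face",top.sum(),np.median(L[top,2]),cv2.minAreaRect(L[top,:2].astype(np.float32)),np.percentile(L[top],[1,99],axis=0).round(1).tolist())
# same camera, plinth/deck reference before (s5/scene start)
W0=np.load("scene.npy"); L=(W0.reshape(-1,3)-RM)@B.T*1000
for lo,hi in((43,48),(52,75)):
    m=(abs(L[:,0])<60)&(abs(L[:,1])<130)&(L[:,2]>lo)&(L[:,2]<hi); print(lo,cv2.minAreaRect(L[m,:2].astype(np.float32)),np.percentile(L[m],[1,99],axis=0).round(1).tolist())
```

```text
22.2667 [0.514, 0.1849, 0.0914] [-0.1  0.4 -0.8]
[-0.12, -0.04, 0.14] [0.002, -0.001, -0.0] rows 0.0
top face 1004 125.71121044751837 ((4.5319061279296875, -0.15222930908203125), (70.8535385131836, 146.57286071777344), 0.6860388517379761) [[-24.9, -71.5, 123.3], [29.6, 72.4, 128.0]]
43 ((1.701202392578125, -0.07175445556640625), (233.46836853027344, 87.7840805053711), 89.98567199707031) [[-40.2, -114.5, 43.1], [43.2, 114.8, 47.9]]
52 ((2.1446666717529297, 0.30455780029296875), (130.73114013671875, 41.37081527709961), 89.18699645996094) [[-16.7, -63.4, 52.2], [21.6, 63.6, 65.6]]
```

move_arm --series '[[[-0.1, 0, 1], [0, 0, 0], 40], [[-0.1, 0, 2], [0, 0, 0], 40], [[-0.1, 0, 2.6], [0, 0, 0], 40], [[-0.1, 0, 3.1], [0, 0, 0], 40], [[-0.1, 0, 3.4], [0, 0, 0], 40], [[-0.1, 0, 3.6], [0, 0, 0], 40], [[-0.1, 0, 3.7], [0, 0, 0], 40], [[-0.1, 0, 3.7], [0, 0, 0], 40]]'

```text
clock: 22.98
position: [0.5132, 0.1839, 0.0533]
tool_rot: [3.14, -0.0, 1.314]
force: [0.8, 0.3, -1.3]
grip_width: 0.0532
finger_force: 66.9
```

move_arm --series '[[[0, 0, 0.1], [0, 0, 0], 40], [[0, 0, 0.15], [0, 0, 0], 40], [[0, 0, 0.15], [0, 0, 0], 40], [[0, 0, 0.15], [0, 0, 0], 40]]'

```text
clock: 23.32
position: [0.5134, 0.1839, 0.0523]
tool_rot: [3.14, -0.0, 1.314]
force: [-2.1, -0.5, 5.7]
grip_width: 0.0532
finger_force: 67.5
```

Run:
```python
from h import *
B=np.array([ex,ey,[0,0,1]])
im,W=cloud("scene","s12"); P=W.reshape(-1,3); L=(P-RM)@B.T*1000
m=(abs(L[:,0])<45)&(abs(L[:,1])<100)&(L[:,2]>80)&(L[:,2]<95)
top=m&(abs(L[:,2]-np.median(L[m,2]))<2.5); A=np.c_[L[top][:,:2],np.ones(top.sum())]; print("top face",top.sum(),np.median(L[top,2]),np.percentile(L[top],[1,99],axis=0).round(1).tolist(),"slope",np.linalg.lstsq(A,L[top,2],rcond=None)[0].round(4))
```

```text
top face 906 86.56491681364835 [[-24.9, -72.8, 84.2], [29.2, 71.0, 89.0]] slope [-1.80000e-03  3.50000e-03  8.65351e+01]
```

move_arm --series '[[[0, 0, 0], [0, 0, 0], 70], [[0, 0, 0], [0, 0, 0], 100], [[0, 0, 0], [0, 0, 0], 100], [[0, 0, 0], [0, 0, 0], 100], [[0, 0, 0], [0, 0, 0], 100], [[0, 0, -1], [0, 0, 0], 100], [[0, 0, -3], [0, 0, 0], 100], [[0, 0, -6], [0, 0, 0], 100], [[0, 0, -9], [0, 0, 0], 100], [[-3, 0, -12], [0, 0, 0], 100], [[-7, 0, -15], [0, 0, 0], 100], [[-11, 0, -17], [0, 0, 0], 100], [[-15, 0, -18], [0, 0, 0], 100], [[-19, 0, -18], [0, 0, 0], 100], [[-22, 0, -18], [0, 0, 0], 100], [[-22, 0, -18], [0, 0, 0], 100], [[-22, 0, -18], [0, 0, 0], 100]]'

```text
clock: 24.78
position: [0.4567, -0.0311, 0.2327]
tool_rot: [3.14, 0.001, 1.31]
force: [-0.1, 1.5, 0.5]
grip_width: 0.0856
finger_force: 0.0
```

Run:
```python
from h import *
B=np.array([ex,ey,[0,0,1]]); s=bot.observe(); print(s["clock"],s["position"].round(3),s["grip_width"])
for c in("scene","top"):
    im,W=cloud(c,c+"13"); P=W.reshape(-1,3); L=(P-RM)@B.T*1000
    m=(abs(L[:,0])<45)&(abs(L[:,1])<100)&(L[:,2]>80)&(L[:,2]<95)
    if m.sum()<20: continue
    top=m&(abs(L[:,2]-np.median(L[m,2]))<2.5); A=np.c_[L[top][:,:2],np.ones(top.sum())]; print(c,top.sum(),np.median(L[top,2]),np.percentile(L[top],[1,99],axis=0).round(1).tolist(),"slope",np.linalg.lstsq(A,L[top,2],rcond=None)[0].round(4))
im=cv2.imread("pics/scene13.png"); cv2.imwrite("pics/f.png",cv2.resize(im[100:450,120:520],(686,600)))
```

```text
24.7833 [ 0.457 -0.031  0.233] 0.0856258010948716
scene 1255 86.59035181603281 [[-25.3, -72.7, 84.1], [29.2, 70.1, 88.9]] slope [1.00000e-03 2.60000e-03 8.65535e+01]
top 1365 86.55546590880326 [[-25.8, -72.7, 84.1], [27.5, 71.0, 89.0]] slope [-2.00000e-04 -4.00000e-04  8.65809e+01]
```

View pics/f.png

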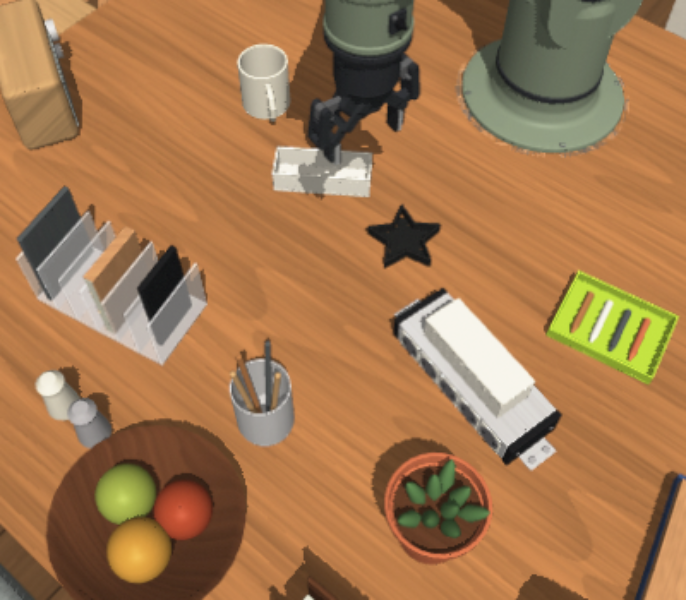

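The cover sits flat over the row at crop (480,355). Its top reads 86.6 mm with no tilt, the gripper is clear, and the other things are where they were.

```bash
python3 -c "
from workcell import bot
print(bot.job_done())"
```

```text
the job is handed in; nothing more can be done
None
```

All five rockers were switched off in one drag, the farther cover was turned over and seated flat on the bar before I let go, and the job was handed in at about 25 s.

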